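# Flip the ratchet pawl and open the bench clamp

### The job

The blue ratchet clamp on the bench is holding the wooden block, and its pawl keeps the sliding jaw from moving back. Flip the red-balled pawl lever over to its other side so that it stays there, then draw the sliding jaw by its black knob fully back, away from the block. Leave the block lying where it is in the clamp, and let go of everything.

Things in the scene. Friction and masses are not known exactly. Their poses are not given: they have to be found in the camera images.
- clamp: Blue ratchet clamp fixed to the bench (not the red vice). Plate 100 (x) x 320 (y) x 12 mm; origin: centre of its underside on the bench; z up, y along the clamp from the pawl (-y end) to the fixed jaw (80 mm wide, y = 130 to 155, top z = 60). Coordinates (x, y, z) below are in mm in this frame.
- pawl (a joint): Pawl lever angle, rad: 0 = down in the rack teeth, blocking the jaw from opening by more than a 10 mm tooth (starts at 0 to 0.25); 1.22 = flipped over to its stop, jaw free. Axis along x at (0, -70, 60), between dark cheeks (x to +-26, y -85 to -55, top z = 73). No spring: it swings freely (under 3 N at the ball), is upright at 0.61, and falls by its weight to the side it leans to and stays.
- pawl_ball (a point): Centre of the red ball, 24 mm diameter, on the pawl lever's 8 mm steel stem, 60 mm from the axis. At 0 rad it is at (0, -36, 109), leaning to +y towards the sliding jaw; upright (0, -70, 120); at 1.22 rad (0, -104, 109), leaning to -y.
- jaw (a joint): Opening travel of the sliding jaw, m, towards the clamp's -y: 0 to 0.060 (stop); starts at 0 to 0.008. Blue jaw, 70 mm wide (x), 25 mm thick (y), top z = 60, centred at y = 70 minus the travel in mm. With the pawl flipped it slides with about 3 N plus light drag and stays where left. Its toothed steel tongue runs to -y under the pawl.
- jaw_knob (a point): Point on the axis of the upright black knob on the sliding jaw, at the height to grip, at (0, 70 - travel, 90). The knob is 22 mm in diameter and stands from z = 60 (jaw top) to z = 108; straight from 74 to 104.
- wood_block: Loose hardwood packing block, 45 x 70 x 40 mm, standing on the clamp's plate between the jaws (top about 52 mm above the bench), its 70 mm side along the clamp's x, a few mm of slack along y. Origin at the centre of its underside.
There are look-alikes about, which are no part of the job. What is shaped like the wood_block but orange or turquoise is not meant.

How it is judged (in metres and radians):
On the way, in this order (a step that is already met when the one before it is completed fails the run):
1. the pawl lever is flipped over to its other side while the jaw is still closed up (value of joint pawl above 1 rad and value of joint jaw below 0.03 m), for 0.2 s.
2. the sliding jaw is drawn fully back (value of joint pawl above 1 rad and value of joint jaw above 0.048 m), for 0.2 s.
At the end, for the whole second after the job is handed in: The pawl lever lies flipped over (beyond 1.0 rad), the sliding jaw is back to within 12 mm of its 60 mm stop, and the wooden block rests upright on the clamp within 20 mm of where it started (tilt under 10 degrees) (all of step 2 and distance of wood_block from where it was at the start of the episode below 0.02 m and angle between wood_block's own z axis and vertical below 0.17 rad and linear speed of wood_block below 0.02 m/s); the robot touches nothing.
It also fails if it takes over 45 s, if anything falls off the work surface, if the arm or the gripper's body presses on something with over 40 N, if the wrist force passes 120 N, or if a joint passes its speed limit or range.

### The arm

A 6-joint arm with a two-finger parallel gripper is mounted at the origin on a cart in front of the work surface, level with it; the furniture and walls round the work are solid. World frame = base frame: x ahead of the robot, y to its left, z up, the work surface at z = 0. Lengths are in mm, angles in rad, forces in N, time in s.
With the tool pointing down it reaches from about 275 to 825 mm from the base axis. Payload 5.2 kg.
Tool frame: the origin (TCP) lies at the very end of the fingers, on their centre line; the grasp point (between the pads) lies bot.grip_point_offset behind it (bot.grip_point_offset is the distance from the TCP to the grasp point, in mm); z points along the fingers, y is the line along which they close (so a half turn about z gives the same grasp; the last joint's range is limited). The gripper opens to 93 mm and grips with 3 to 60 N. Pads are 15 mm wide; open, the fingers measure 128 mm over their backs; the gripper's body (75 mm by 188 mm) begins 65 mm behind the grasp point.
Start: joints at [1.055, 0.259, 1.535, -0, 1.348, -0.203], TCP at [169.226, 523.323, 218.653] pointing down, gripper open.
Joint ranges: [-3.14, 3.14], [-0.91, 2.08], [0.19, 2.58], [-1.22, 4.36], [0.22, 2.71], [-3.12, 3.12]. Speed limits (rad/s): [2.57, 2.57, 3.14, 3.14, 3.14, 3.14].

### API

Orientations are given as a rotation vector (axis times angle).
In Python, from station import bot gives the robot as it stands.
- The arm moves only by the tool send_rows, never from a script. Its argument "deltas" is a list that holds one entry, the list of rows, each a list of 5 numbers: the finger opening in mm, from 0 to 93, then the shift along the tool's x, y, z in mm, then the turn about the tool's z in rad. In form: [[[claw, tx, ty, tz, roll], ...]]. A call has exactly 10 rows; each row is the pose to reach, as a shift and turn from the pose commanded when the call began, along the tool's axes at that moment; what a row does not reach only later rows make up. A row lasts 1/10 s, in which the tool goes at most 50 mm and 8.59 degrees, less where a joint would pass 70% of its speed; a pose out of reach is approached as far as the arm can. A call with a gripper value outside its range is refused whole. The fingers move at their own pace and stop on an object; "force" is the grip in N (left out, the last holds). Time passes only in rows, so rows that repeat a pose let the fingers close, or fill a call up. It gives the time, the measured TCP pose, the force, the opening and the grip force at its end, in the units of the state.
- bot.observe(): the state, without advancing time (a new reading comes with each control period).
- bot.grab_frame(name): name is "side" or "top"; returns (picture, depth): 384x512x3 uint8, red, green, blue; 384x512 float32, mm along the optical axis (not along the pixel's ray), 0 where there is no reading.
- bot.camera_params(name): a dict with "intrinsics" (3x3 intrinsics, pixels), "R" (3x3) and "t" (3): a world point X has camera coordinates R X + t. Camera axes: x right, y down, z forward; pixel columns grow to the right and rows downward; lengths in mm; the calibration is good to about 2 mm. A picture is of the moment at which its call begins. camera_params takes no time and is no camera call.
- bot.sign_off(): hands the job in; it is judged then, once.
The state is a dict: "time": time; "qpos": joint angles; "joint_velocities": joint speeds; "effort": joint torques, N m; "ee_pos": TCP position; "orientation": TCP orientation; "force": force on the tool from outside, world axes, zero at the start; "ft_torque": the same for the moment, N m; "grip_width": opening from 0.0 (shut) to 1.0 (fully open); "grip_force": force on a finger pad.
Only numpy, scipy, OpenCV 4.12 (cv2) and the standard library are available. Lean on these libraries where they do the work, as an engineer would, in place of code of your own. Each camera call takes 0.05 s, during which the arm holds its last target. There are 200 camera calls.

## Working session

There is one attempt and no reset: what is moved stays moved. The work goes in short steps, Python scripts to look and compute and a tool call to move; the robot and the scene stay as the last step left them, time stands still between calls to the robot, and variables do not carry over. Pictures are saved under pics/ and viewed, at most 10 in all, crops included, and the job is handed in when it is done.

Besides the shell and the picture viewer there is one more tool, called after "Request:" as name(argument=value, ...), one argument or row to a line, values as JSON. send_rows: Moves the arm, as the interface text tells. Its arguments: {"type":"object","properties":{"deltas":{"type":"array"},"force":{"type":"number"}},"required":["deltas"]}

```bash
mkdir -p pics
python3 - <<'E'
from station import bot
import cv2,numpy as np
for n in("side","top"):
    p,d=bot.grab_frame(n); np.savez(f"pics/{n}0.npz",p=p,d=d); cv2.imwrite(f"pics/{n}0.png",cv2.resize(p[...,::-1],(800,600)))
    c=bot.camera_params(n);print(n,c)
s=bot.observe();print(s,bot.grip_point_offset)
E
```

```text
side {'intrinsics': array([[466.84462683,   0.        , 255.79928148],
       [  0.        , 466.84462683, 182.17868076],
       [  0.        ,   0.        ,   1.        ]]), 'R': array([[ 0.99990234, -0.01305269, -0.0049935 ],
       [-0.01219064, -0.63992424, -0.7683413 ],
       [ 0.00683346,  0.76832714, -0.64002086]]), 't': array([-498.67540157,  186.85845834,  757.8937031 ])}
top {'intrinsics': array([[367.73603282,   0.        , 257.87362867],
       [  0.        , 367.73603282, 193.76785155],
       [  0.        ,   0.        ,   1.        ]]), 'R': array([[ 0.02837639, -0.99957714,  0.00634957],
       [-0.99861075, -0.02862996, -0.04423681],
       [ 0.04439989, -0.00508546, -0.99900089]]), 't': array([177.96951963, 503.05650746, 933.20586438])}
{'time': 0.1, 'qpos': array([ 1.05521094e+00,  2.59259909e-01,  1.53595053e+00, -9.25703468e-06,
        1.34798732e+00, -2.02767296e-01]), 'joint_velocities': array([ 0.00215932, -0.00172762, -0.00249577,  0.00020898, -0.00063731,
        0.00299062]), 'effort': array([ 2.17610512e-03, -4.38209295e+01, -2.84639525e+01,  7.20989658e-02,
        3.62569245e-02, -7.94991934e-05]), 'ee_pos': array([168.98083053, 522.89574644, 217.91560433]), 'orientation': array([-4.89282592e-01, -3.10269395e+00,  2.36497337e-03]), 'force': array([-0.36517645, -0.15162489, -0.20642564]), 'ft_torque': array([-0.00353855, -0.0432264 , -0.01165776]), 'grip_force': 0.0, 'grip_width': 1.0000353263067687} 18.8
```

View pics/top0.png

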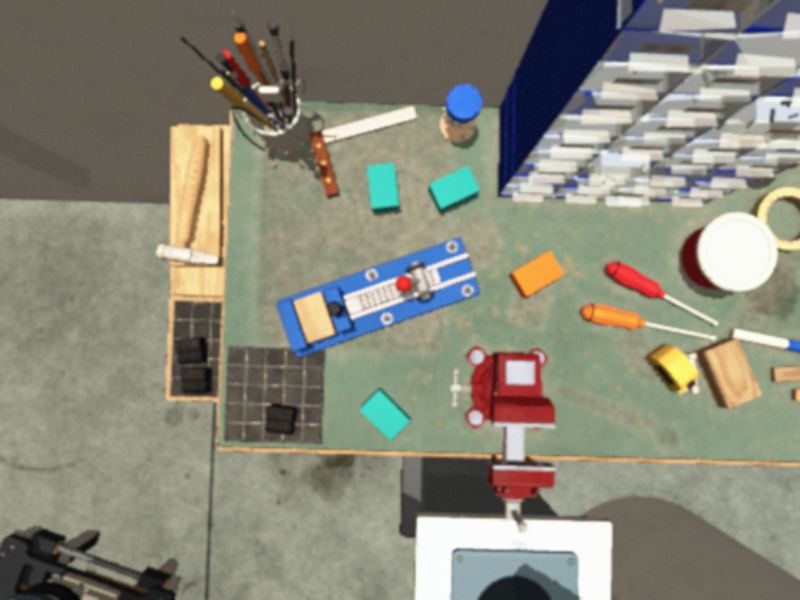

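View pics/side0.png

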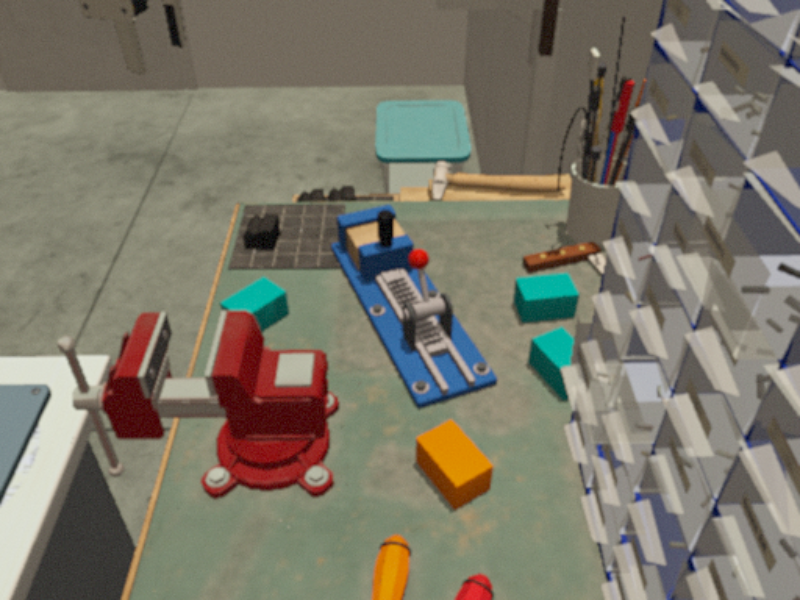

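Top view (800x600): the blue clamp runs from (465,265) to (295,330), with its red ball at (403,284), black knob at (335,308) and wood block at (315,317). In the side view the ball is at (418,258) and the knob at (385,225).

Look-alikes in the top view:
- **Red ball:** red screwdriver handle (633,280), red vice (515,400), red tool in the pen pot (235,70).
- **Knob:** black bits at (190,350), (195,380) and (280,418).
- **Block:** orange (538,274), turquoise (383,187), (455,188) and (385,413), plain wood at (730,373).

I choose the ball and knob on the blue clamp.

```bash
cat > h.py <<'E'
import cv2,numpy as np
from station import bot
def ray(n,u,v):
    c=bot.camera_params(n);R=c["R"];d=R.T@np.linalg.inv(c["intrinsics"])@[u,v,1.]
    return -R.T@c["t"],d/np.linalg.norm(d)
def tri(a,b):
    (o1,d1),(o2,d2)=ray("top",*a),ray("side",*b)
    s=np.linalg.lstsq(np.c_[d1,-d2],o2-o1,rcond=None)[0]
    p,q=o1+s[0]*d1,o2+s[1]*d2
    return (p+q)/2,np.linalg.norm(p-q)
def plane(n,u,v,z):
    o,d=ray(n,u,v);return o+d*(z-o[2])/d[2]
def blobs(p,kind,box,amin=8):
    r,g,b=[p[...,i].astype(int) for i in range(3)]
    m={"red":(r>130)&(g<70)&(b<70),"black":(r<55)&(g<55)&(b<60),"blue":(b>110)&(r<70)&(g<120)}[kind]
    k=np.zeros(m.shape,np.uint8);x0,y0,x1,y1=box;k[y0:y1,x0:x1]=m[y0:y1,x0:x1]
    n,l,s,c=cv2.connectedComponentsWithStats(k)
    return [(c[i].round(1),s[i]) for i in range(1,n) if s[i][4]>=amin],k
E
python3 - <<'E'
from h import *
P={n:np.load(f"pics/{n}0.npz")["p"] for n in("top","side")}
B={"top":(170,145,315,235),"side":(205,125,325,260)}
for n in P:
    for k in("red","black"): print(n,k,blobs(P[n],k,B[n])[0])
_,k=blobs(P["top"],"blue",B["top"])
h=cv2.convexHull(cv2.findNonZero(k));r=cv2.minAreaRect(h);print(r)
for c in cv2.boxPoints(r): print(plane("top",*c,12).round(1))
im=np.hstack([cv2.resize(P["top"][150:230,170:310,::-1],None,fx=2.8,fy=2.8),cv2.resize(P["side"][125:205,205:345,::-1],None,fx=2.8,fy=2.8)])
cv2.imwrite("pics/crop.png",im);print(im.shape)
E
```

```text
top red [(array([258.1, 181.7]), array([254, 177,   9,  10,  65], dtype=int32)), (array([310.9, 231.6]), array([305, 228,  10,   7,  40], dtype=int32))]
top black [(array([216.8, 198.4]), array([215, 195,   4,   7,  14], dtype=int32))]
side red [(array([267.4, 163.9]), array([262, 160,  12,   9,  86], dtype=int32)), (array([205.6, 234.1]), array([205, 225,   3,  23,  42], dtype=int32)), (array([208.2, 256.5]), array([208, 254,   2,   6,   8], dtype=int32)), (array([214.4, 257.4]), array([213, 255,   3,   5,   8], dtype=int32))]
side black [(array([212.5, 126. ]), array([210, 125,   7,   3,  15], dtype=int32)), (array([221.5, 126.5]), array([218, 125,  10,   3,  17], dtype=int32)), (array([246.3, 145.6]), array([241, 135,  12,  23, 180], dtype=int32)), (array([219.7, 152. ]), array([216, 145,   7,  16,  38], dtype=int32)), (array([231.7, 169.8]), array([230, 165,   4,  10,  18], dtype=int32)), (array([285.4, 204.3]), array([281, 194,   8,  21,  89], dtype=int32)), (array([261.9, 212.1]), array([258, 203,   8,  21, 115], dtype=int32))]
((240.69064331054688, 190.57638549804688), (37.876285552978516, 123.57579040527344), 70.41600799560547)
[492.5 401.4  12. ]
[607.9 106.   12. ]
[516.8  71.1  12. ]
[402.5 365.6  12. ]
(224, 784, 3)
```

View pics/crop.png

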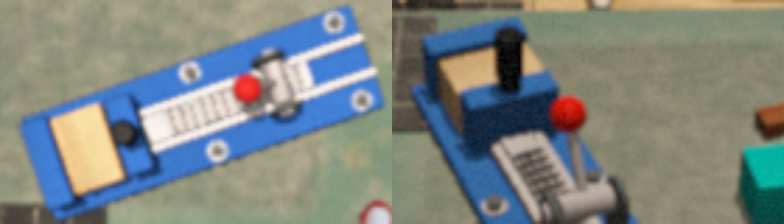

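The crop confirms it: red ball on the clamp's lever at top px (258,182) and side px (267,164), knob at top px (213.6,197) and side px (246,146). The lever leans towards the jaw.

Run:
```python
from h import *
ball,e=tri((258.1,181.7),(267.4,163.9));print("ball",ball.round(1),e)
# knob: top end centre in the top view; side view top-end centre
for v in (136,138,140):
    k,e=tri((213.6,197.1),(246.6,v));print("knob",k.round(1),e)
print("knob@108",plane("top",213.6,197.1,106),plane("side",246.6,137.5,106))
c=np.array([[492.5,401.4],[607.9,106],[516.8,71.1],[402.5,365.6]]);
yd=(c[0]+c[3]-c[1]-c[2]);yd/=np.linalg.norm(yd);cen=c.mean(0);print("yd",yd,"cen",cen)
xd=np.array([yd[1],-yd[0]])
for p in(ball,k): print("clamp coords",(p[:2]-cen)@xd,(p[:2]-cen)@yd,p[2])
s=bot.observe();from scipy.spatial.transform import Rotation as R
M=R.from_rotvec(s["orientation"]).as_matrix();print(M.round(3))
P=np.load("pics/top0.npz");d=P["d"]
for u,v in((258,182),(214,197),(200,203),(208,199)):
    o,r=ray("top",u,v);Rz=bot.camera_params("top")["R"][2];print(u,v,(o+r*d[v,u]/(Rz@r)).round(1))
```

```text
ball [521.6 193.1 116.6] 1.9574362122491609
knob [483.9 294.2 108.5] 2.1725582066536213
knob [484.  294.8 103.4] 1.9167194984844684
knob [484.  295.4  98.2] 1.658790333447483
knob@108 [482.93026539 294.47644622 106.        ] [484.9778899  292.83507989 106.        ]
yd [-0.36285025  0.93184746] cen [504.925 236.025]
clamp coords -0.04279950492046753 -46.08368650283515 116.57538455297197
clamp coords 2.0551766388109964 62.92481129280901 98.22050374540589
[[-0.951  0.308 -0.001]
 [ 0.308  0.951 -0.001]
 [ 0.    -0.002 -1.   ]]
258 182 [519.4 193.3 123. ]
214 197 [483.2 293.4 107.1]
200 203 [469.3 333.9  49.4]
208 199 [479.7 314.5  50.1]
```

Request:
send_rows(
  deltas=[
    [[0,-25,-10,0,0.05],[0,-65,-27,0,0.18],[0,-110,-46,0,0.31],[0,-155,-64,0,0.44],[0,-200,-83,0,0.57],[0,-245,-102,0,0.7],[0,-290,-120,0,0.83],[0,-335,-139,0,0.887],[0,-380,-158,0,0.887],[0,-408,-169,0,0.887]],
  ],
  force=30,
)

```text
time: 1.1
ee_pos: [507.6, 234.2, 218.1]
orientation: [1.777, 2.591, -0.001]
force: [-0.1, 1.0, -0.2]
grip_width: 0.189
grip_force: 0.0
```

```bash
cat > st.py <<'E'
from h import *
from scipy.spatial.transform import Rotation as R
s=bot.observe();M=R.from_rotvec(s["orientation"]).as_matrix()
print(s["time"],s["ee_pos"].round(1),s["force"].round(1),s["grip_width"],s["grip_force"]);print(M.round(3))
yd=np.array([-.363,.932,0])
for n,p in(("y0",[504.9,236,100]),("knob",[484,294.2,71])):
    print(n,(M.T@(np.array(p)-s["ee_pos"])).round(1))
print("yd in tool",(M.T@yd).round(3))
E
python3 st.py
```

```text
1.1 [507.6 234.2 218.1] [-0.1  1.  -0.2] 0.18921835061520165 0.0
[[-0.36   0.933 -0.   ]
 [ 0.933  0.36  -0.001]
 [-0.001 -0.    -1.   ]]
y0 [  2.7  -1.8 118.1]
knob [ 64.6  -0.3 147.1]
yd in tool [ 1.    -0.003 -0.001]
```

Request:
send_rows(
  deltas=[
    [[0,0,0,30,0],[0,0,0,70,0],[0,0,0,105,0],[0,0,0,118,0],[0,0,0,118,0],[0,-10,0,118,0],[0,-20,0,118,0],[0,-30,0,118,0],[0,-38,0,118,0],[0,-46,0,118,0]],
  ],
)

```text
time: 2.1
ee_pos: [522.8, 193.2, 101.4]
orientation: [1.774, 2.592, 0.001]
force: [-0.0, 0.8, 0.8]
grip_width: 0.007
grip_force: 0.2
```

Request:
send_rows(
  deltas=[
    [[0,-7,0,0,0],[0,-14,0,0,0],[0,-20,0,0,0],[0,-25,0,0,0],[0,-29,0,0,0],[0,-29,0,0,0],[0,-29,0,0,0],[0,-10,0,0,0],[0,20,0,0,0],[0,46,0,0,0]],
  ],
)

```text
time: 3.1
ee_pos: [504.9, 237.9, 100.6]
orientation: [-1.774, -2.592, -0.0]
force: [-0.1, 0.9, 0.6]
grip_width: 0.007
grip_force: 0.0
```

```bash
cat > look.py <<'E'
import sys
from h import *
t=sys.argv[1];ims=[]
for n,(x0,y0,x1,y1) in(("top",(170,145,310,235)),("side",(205,120,345,210))):
    p,d=bot.grab_frame(n);ims.append(cv2.resize(p[y0:y1,x0:x1,::-1],None,fx=2.8,fy=2.8))
    print(n,blobs(p,"red",(170,120,330,235))[0])
cv2.imwrite(f"pics/{t}.png",np.hstack(ims))
E
python3 look.py a; python3 st.py
```

```text
top [(array([283.5, 172.5]), array([280, 169,   8,   8,  54], dtype=int32)), (array([323.2, 229. ]), array([319, 226,  11,   9,  59], dtype=int32)), (array([311.1, 231.6]), array([305, 228,  10,   7,  41], dtype=int32))]
side [(array([281.9, 186.7]), array([276, 182,  13,  10, 103], dtype=int32)), (array([173.3, 229.2]), array([170, 224,   9,  11,  79], dtype=int32)), (array([204.5, 229.6]), array([202, 225,   6,  10,  59], dtype=int32))]
3.2 [503.9 239.7 100.6] [ 0.5  0.8 -0.6] 0.0032721567639305772 0.0
[[-0.365  0.931 -0.001]
 [ 0.931  0.365  0.001]
 [ 0.001 -0.    -1.   ]]
y0 [-3.8 -0.4  0.6]
knob [58.   1.5 29.7]
yd in tool [1.    0.003 0.001]
```

View pics/a.png

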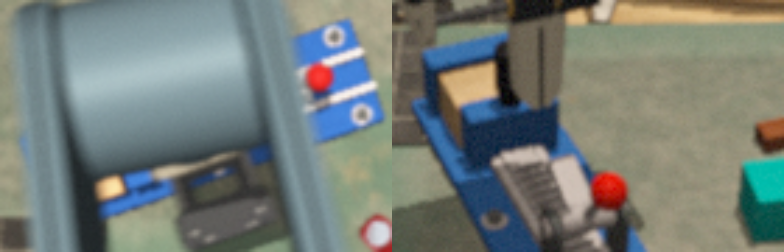

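The lever is flipped: the ball is now at top px (283.5,172.5) and side px (282,187), leaning away from the jaw. Next I rise and open over the knob.

Request:
send_rows(
  deltas=[
    [[0,0,0,-20,0],[0,0,0,-40,0],[60,0,0,-40,0],[60,15,0,-40,0],[60,30,0,-40,0],[60,45,0,-40,0],[60,58,1,-40,0],[60,58,1,-40,0],[60,58,1,-40,0],[60,58,1,-40,0]],
  ],
)

```text
time: 4.2
ee_pos: [485.4, 291.2, 140.5]
orientation: [1.773, 2.593, -0.001]
force: [-0.4, -0.3, -0.4]
grip_width: 0.626
grip_force: 0.0
```

```bash
python3 st.py; python3 -c "
from h import *
print(tri((283.5,172.5),(281.9,186.7)))"
```

```text
4.2 [485.4 291.2 140.5] [-0.4 -0.3 -0.4] 0.6257929799049362 0.0
[[-0.363  0.932 -0.   ]
 [ 0.932  0.363 -0.   ]
 [-0.    -0.    -1.   ]]
y0 [-58.5  -1.8  40.5]
knob [ 3.3 -0.2 69.5]
yd in tool [ 1. -0. -0.]
(array([544.65812481, 135.2829188 , 111.77696401]), np.float64(1.5787760198483851))
```

Request:
send_rows(
  deltas=[
    [[60,3,0,20,0],[60,3,0,45,0],[60,3,0,62,0],[60,3,0,69,0],[60,3,0,69,0],[10,3,0,69,0],[10,3,0,69,0],[10,3,0,69,0],[10,3,0,69,0],[10,3,0,69,0]],
  ],
  force=25,
)

```text
time: 5.2
ee_pos: [484.4, 294.3, 72.0]
orientation: [1.773, 2.593, 0.001]
force: [0.1, -0.4, 0.2]
grip_width: 0.264
grip_force: 0.0
```

```bash
python3 st.py
```

```text
5.2 [484.4 294.3  72. ] [ 0.1 -0.4  0.2] 0.2639392480761354 0.0
[[-0.363  0.932  0.001]
 [ 0.932  0.363  0.   ]
 [-0.     0.001 -1.   ]]
y0 [-61.7  -2.  -28. ]
knob [ 0.1 -0.4  1. ]
yd in tool [ 1. -0. -0.]
```

Almost on the knob (24.5 mm opening); I let the fingers finish closing, then pull.

Request:
send_rows(
  deltas=[
    [[10,0,0,0,0],[10,0,0,0,0],[10,0,0,0,0],[10,-3,0,0,0],[10,-8,0,0,0],[10,-13,0,0,0],[10,-18,0,0,0],[10,-23,0,0,0],[10,-28,0,0,0],[10,-32,0,0,0]],
  ],
)

```text
time: 6.2
ee_pos: [496.1, 263.8, 71.9]
orientation: [1.774, 2.593, 0.0]
force: [-1.9, 2.6, 4.7]
grip_width: 0.232
grip_force: 25.0
```

```bash
python3 st.py
```

```text
6.2 [496.1 263.8  71.9] [-1.9  2.6  4.7] 0.23207221995978689 25.000948666711338
[[-0.362  0.932  0.   ]
 [ 0.932  0.362  0.   ]
 [ 0.     0.    -1.   ]]
y0 [-29.1  -1.9 -28.1]
knob [32.7 -0.3  0.9]
yd in tool [ 1.    -0.001  0.   ]
```

Request:
send_rows(
  deltas=[
    [[10,-5,0,0,0],[10,-10,0,0,0],[10,-14,0,0,0],[10,-17,0,0,0],[10,-19,0,0,0],[10,-21,0,0,0],[10,-22,0,0,0],[10,-23,0,0,0],[10,-23,0,0,0],[10,-23,0,0,0]],
  ],
)

```text
time: 7.2
ee_pos: [504.3, 242.3, 71.9]
orientation: [1.774, 2.593, -0.0]
force: [-0.7, 1.7, 5.5]
grip_width: 0.232
grip_force: 25.0
```

```bash
python3 st.py
```

```text
7.2 [504.3 242.3  71.9] [-0.7  1.7  5.5] 0.2315034659425967 25.00089219887741
[[-0.362  0.932  0.   ]
 [ 0.932  0.362 -0.   ]
 [-0.    -0.    -1.   ]]
y0 [ -6.1  -1.8 -28.1]
knob [55.7 -0.2  0.9]
yd in tool [ 1.    -0.001 -0.   ]
```

Request:
send_rows(
  deltas=[
    [[60,0,0,0,0],[60,0,0,0,0],[60,0,0,0,0],[60,0,0,0,0],[60,0,0,0,0],[60,0,0,-15,0],[60,0,0,-45,0],[60,0,0,-85,0],[60,0,0,-125,0],[60,0,0,-150,0]],
  ],
)

```text
time: 8.2
ee_pos: [505.1, 243.2, 224.9]
orientation: [1.772, 2.591, 0.004]
force: [0.4, 0.1, 0.5]
grip_width: 0.65
grip_force: 0.0
```

Request:
send_rows(
  deltas=[
    [[60,20,-20,0,0],[60,50,-50,0,0],[60,80,-80,0,0],[60,110,-110,0,0],[60,140,-140,0,0],[60,170,-160,0,0],[60,200,-180,0,0],[60,220,-200,0,0],[60,220,-200,0,0],[60,220,-200,0,0]],
  ],
)

```text
time: 9.2
ee_pos: [237.9, 375.6, 221.8]
orientation: [1.771, 2.594, 0.001]
force: [0.3, -0.1, -0.5]
grip_width: 0.646
grip_force: 0.0
```

```bash
python3 look.py b; python3 st.py
```

```text
top [(array([283.5, 172.8]), array([280, 169,   8,   9,  58], dtype=int32)), (array([323.2, 229.2]), array([319, 226,  11,   9,  57], dtype=int32)), (array([311. , 231.5]), array([305, 228,  10,   7,  41], dtype=int32))]
side [(array([282.2, 186.8]), array([276, 182,  13,  10,  97], dtype=int32)), (array([173.3, 229.1]), array([170, 224,   9,  11,  78], dtype=int32)), (array([204. , 229.9]), array([201, 225,   7,  10,  58], dtype=int32))]
9.3 [238.9 375.2 221.7] [-1.2 -0.4 -0.3] 0.6466278697938929 0.0
[[-0.362  0.932  0.001]
 [ 0.932  0.362 -0.   ]
 [-0.     0.001 -1.   ]]
y0 [-226.1  197.5  121.9]
knob [-164.2  199.1  150.9]
yd in tool [ 1.    -0.001 -0.   ]
```

View pics/b.png

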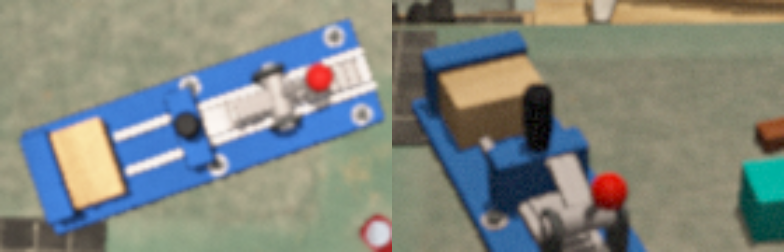

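The jaw is back (knob at crop px (187,125)), the pawl is flipped (ball at (319,76)), and the block stands where it was (88,162). The arm is clear.

```bash
python3 -c "
from station import bot
print(bot.sign_off())"
```

```text
the job is handed in; nothing more can be done
None
```

The job is handed in: the pawl is flipped and lies on its far side, the jaw is drawn back about 56 mm or more of its 60 mm travel, the block has not visibly moved, and the arm touches nothing; the sign-off gave no verdict.

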